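# Test the conveyor's mushroom stop and restart it

### The job

Test the conveyor's stop: with closed fingertips press the winged mushroom button all the way in and lift off so that it is seen to stay down by itself, then push one of its wings round clockwise from the outside until the button springs back up. Once it is up, press the low round start button fully in, and let go. Never take the mushroom or its wings between the fingers, and leave the spool, the jar and the screwdriver where they are.

Things in the scene. Friction and masses are not known exactly. Their poses are not given: they have to be found in the camera images.
- stop_box: grey housing of the stop station, 90 x 90 x 55 mm high, screwed to the bench, on the left or on the right, yaw varies; origin at the centre of its underside, on the mushroom's vertical axis. On its top a fixed collar round the stem, 42 mm across, 61 mm above the bench; else the space under the wings is free
- stop_top (a point): centre of the flat top (26 mm across) of the black mushroom cap, on its axis, 104 mm above the bench when up, about 96 mm when latched; moves and turns with the cap. Cap 44 mm across, 24 mm high, with two wings: one straight bar across it, 96 mm end to end, 12 mm thick, 14 mm high, along this point's +y and -y, its top 7 mm and underside 21 mm below this point
- wing_left (a point): point in the middle of the wing's height and thickness, 38 mm from the axis, on the wing along +y of the cap (10 mm short of its end); clockwise seen from above, it moves along the cap's +x
- wing_right (a point): the same on the opposite wing, along -y of the cap; clockwise, it moves along the cap's -x
- stop_press (a joint): how far the mushroom is pressed in, m: 0 up, 0.010 at the firm bottom stop. A spring resists (3 N at first, up to about 6 N, so push with some 10 to 16 N to reach the stop); pressed past about 0.0085 it latches and then stays at about 0.008 by itself until it is twisted
- stop_cap (a joint): twist of the cap, rad: 0 at rest, growing clockwise seen from above to a stop at 1.05; it does not turn the other way. A spring turns it back (0.03 to 0.09 N m). When the button is latched, a twist past about 0.5 frees it and it springs up; let go, it turns back to 0
- start_box: grey painted housing of the start station, 80 x 80 x 50 mm high, screwed to the bench; origin at the centre of its underside
- start_top (a point): centre of the top of the small black push button, 28 mm across, on the start housing, in a fixed ring 44 mm across; its top is 72 mm above the bench when out; the ring's top is 62 mm above the bench, so press with closed fingertips on the button's middle
- start (a joint): how far the start button is pressed in, m: 0 up, 0.006 fully in; a spring returns it (1.5 N at first, 5 N fully in)
- spool_mid (a point): centre of a loose solder spool standing upright, 52 mm across, 48 mm high; to be left alone
- jar_mid (a point): centre of a loose flux jar with a white cap, 48 mm across, 45 mm high; to be left alone
- driver: loose screwdriver lying on the bench, 170 mm long, its handle towards its own -x; to be left alone
Not all that is in view belongs to the job. What is shaped like the start_box but blue or purple is not meant.

How it is judged (in metres and radians):
On the way, in this order (a step that is already met when the one before it is completed fails the run):
1. the mushroom is latched: it stays in with nothing pressing it (value of joint stop_press above 0.0065 m and contact force between stop_box and the arm below 0.5 N and contact force between stop_box and the fingers below 0.5 N), for 0.2 s.
2. the mushroom has been twisted free and has sprung up (value of joint stop_press below 0.002 m), for 0.1 s.
3. the start button is pressed fully in while the stop is up (value of joint start above 0.0048 m and value of joint stop_press below 0.003 m), for 0.05 s.
At the end, for the whole second after the job is handed in: the mushroom is up (within 2 mm) and turned back (within 0.15 rad), the start button is out again (within 1.5 mm), and spool, jar and screwdriver lie within 20 mm of where they were (value of joint stop_press below 0.002 m and value of joint stop_cap below 0.15 rad and value of joint start below 0.0015 m and distance of each of spool_mid, jar_mid, driver from where it was at the start of the episode below 0.02 m); the robot touches nothing.
It fails at once if the start button is pressed while the stop is still in (value of joint start above 0.003 m and value of joint stop_press above 0.004 m).
It fails at once if the mushroom or a wing is taken between the fingers (the grasp point comes down onto the bar, within 7 mm either side of its middle plane and less than 7 mm above the cap's top) (y of the grasp point in the frame of stop_top between -0.048 and 0.048 m and x of the grasp point in the frame of stop_top between -0.007 and 0.007 m and z of the grasp point in the frame of stop_top between -0.06 and 0.007 m).
It fails at once if the spool, the jar or the screwdriver is moved or lifted by more than 20 mm (distance of any of spool_mid, jar_mid, driver from where it was at the start of the episode above 0.02 m).
It also fails if it takes over 48 s, if anything falls off the work surface, if the arm or the gripper's body presses on something with over 40 N, if the wrist force passes 120 N, or if a joint passes its speed limit or range.

### The arm

A 6-joint arm with a two-finger parallel gripper is mounted at the origin on the work surface. World frame = base frame: x ahead of the robot, y to its left, z up, the work surface at z = 0. Lengths are in mm, angles in rad, forces in N, time in s.
With the tool pointing down it reaches from about 275 to 750 mm from the base axis. Payload 10.2 kg.
Tool frame: the origin (TCP) lies midway between the tips of the shut fingers; the grasp point (between the pads) lies 19 mm behind it; z points along the fingers, y is the line along which they close (so a half turn about z gives the same grasp; the last joint's range is limited). The gripper opens to 85 mm and grips with 20 to 120 N. Pads are 22 mm wide; open, the fingers measure 114 mm over their backs; the gripper's body (76 mm by 85 mm) begins 54 mm behind the grasp point. The pads swing forward as they close: fully open they stand 13 mm farther back than shut.
Start: joints at [-1.377, 0.313, 1.498, -0, 1.331, -0.223], TCP at [212.527, -480.066, 231.294] pointing down, gripper open.
Joint ranges: [-2.94, 2.94], [-0.97, 2.17], [0.19, 2.56], [-1.23, 4.37], [0.02, 3.11], [-2.88, 2.88]. Speed limits (rad/s): [2.39, 2.39, 3.01, 3.14, 3.14, 3.14].

### API

Orientations are given as a unit quaternion [w, x, y, z].
In Python, from rig import ctrl gives the robot as it stands.
- The arm moves only by the tool send_rows, never from a script. Its argument "targets" is a list of rows, each a list of 7 numbers: the closure, from -1 (fully open) to 1 (shut), so that 0 is half open, then the shift along the tool's x, y, z in m, then the turn, a rotation vector about the tool's x, y, z in rad. In form: [[claw, dx, dy, dz, ax, ay, az], ...]. A call has exactly 10 rows; each row shifts and turns the commanded pose from where the row before left it, along the tool's axes as they then stand; what a row does not reach is not made up. A row lasts 1/8 s, in which the tool goes at most 62.5 mm and 10.7 degrees, less where a joint would pass 70% of its speed; a pose out of reach is approached as far as the arm can. A call with a gripper value outside its range is refused whole. The fingers move at their own pace and stop on an object; "squeeze" is the grip in N (left out, the last holds). Time passes only in rows, so rows that do not move let the fingers close, or fill a call up. It gives the time, the measured TCP pose, the force, the opening and the grip force at its end, in the units of the state.
- ctrl.sense(): the state, without advancing time (a new reading comes with each control period).
- ctrl.capture(name): name is "side" or "top" or "wrist"; returns a dict with "img" (420x560x3 uint8, red, green, blue), "camera_matrix" (3x3 intrinsics, pixels), "R" (3x3) and "t" (3): a world point X has camera coordinates R X + t. Camera axes: x right, y down, z forward; pixel columns grow to the right and rows downward; lengths in mm; the calibration is good to about 2 mm. A picture is of the moment at which its call begins. There is no depth.
- ctrl.finish_job(): hands the job in; it is judged then, once.
Trained networks look in a picture, given as the dict that the camera call returned (one of the last four; its "shot" number tells which), for a name from the list of things; names that differ only in an ending like _2 or _b are one class to them, and where a whole thing is asked for, a point or a joint stands for the part that bears it (a point fixed in the world has none). Each returns a list of dicts, best first, with "score" (0 to 1); they miss things now and then, are a little off and sometimes report something else, mostly with a low value. They report only what shows in the picture. A call takes as long as a camera call. They do not tell look-alikes from the thing itself.
- ctrl.boxes_of(query, picture): "extent" ([left, top, width, height] in pixels, round what is visible of it).
- ctrl.landmark_of(query, picture): "point" ([column, row] in pixels: a listed point, or the origin of a listed thing).
The state is a dict: "time_s": time; "joints": joint angles; "dq": joint speeds; "tau": joint torques, N m; "eef_pos": TCP position; "ee_rot": TCP orientation; "force": force on the tool from outside, world axes, zero at the start; "wrist_torque": the same for the moment, N m; "grip_width": opening from 0.0 (shut) to 1.0 (fully open); "grip_force": force on a finger pad.
Only numpy, scipy, OpenCV 4.12 (cv2) and the standard library are available. Lean on these libraries where they do the work, as an engineer would, in place of code of your own. Each camera call takes 0.05 s, during which the arm holds its last target. There are 200 camera calls.

## Working session

There is one attempt and no reset: what is moved stays moved. The work goes in short steps, Python scripts to look and compute and a tool call to move; the robot and the scene stay as the last step left them, time stands still between calls to the robot, and variables do not carry over. Pictures are saved under pics/ and viewed, at most 10 in all, crops included, and the job is handed in when it is done.

Besides the shell and the picture viewer there is one more tool, called after "Emit:" as a command line: name --pt "numbers of a row" for each row, then --argument value for the rest. send_rows: Moves the arm, as the interface text tells. Its arguments: {"type":"object","properties":{"targets":{"type":"array"},"squeeze":{"type":"number"}},"required":["targets"]}

```bash
ls; mkdir -p pics; cat > h.py <<'E'
import numpy as np, cv2
from rig import ctrl
def ray(p,px):
    K=np.array(p["camera_matrix"]);R=np.array(p["R"]);t=np.array(p["t"])
    d=R.T@np.linalg.solve(K,[px[0],px[1],1]); return -R.T@t,d
def atz(p,px,z):
    c,d=ray(p,px); return (c+d*(z-c[2])/d[2]).round(1)
def proj(p,X):
    q=np.array(p["R"])@np.array(X)+np.array(p["t"]); q=np.array(p["camera_matrix"])@q; return (q[:2]/q[2]).round(1)
def save(p,n): cv2.imwrite(f"pics/{n}.png",cv2.cvtColor(p["img"],cv2.COLOR_RGB2BGR))
E
python3 - <<'E'
from h import *
Z=dict(stop_top=104,wing_left=90,wing_right=90,start_top=72,stop_box=0,start_box=0,spool_mid=24,jar_mid=22,driver=12)
for n in("top","side"):
    p=ctrl.capture(n); save(p,n)
    for k in Z:
        for r in ctrl.landmark_of(k,p)[:3]: print(n,k,round(r["score"],2),np.round(r["point"],1),atz(p,r["point"],Z[k]))
s=ctrl.sense();print(s)
E
```

```text
pics
top stop_top 0.71 [388.2 243.9] [ 499.2 -196.2  104. ]
top stop_top 0.32 [202.4 217.5] [550.5 174.2 104. ]
top wing_left 0.88 [369.6 233.9] [ 520.7 -162.3   90. ]
top wing_left 0.5 [388.1 244.8] [ 498.8 -198.9   90. ]
top wing_left 0.34 [404.3 252.6] [ 483.2 -231.    90. ]
top wing_right 0.7 [402.3 255.1] [ 478.2 -226.8   90. ]
top start_top 0.66 [165.3 292.3] [402.8 249.1  72. ]
top start_top 0.63 [132.6 206.3] [578.2 323.8  72. ]
top start_top 0.53 [204.5 216.7] [557.1 174.4  72. ]
top stop_box 0.73 [378.4 248. ] [ 500.8 -197.1    0. ]
top start_box 0.96 [141.1 216.6] [567.8 323.9   0. ]
top start_box 0.84 [177.4 289. ] [410.6 238.3   0. ]
top start_box 0.59 [207.9 221.5] [557.6 176.6   0. ]
top spool_mid 0.59 [283.1 267.2] [456.8  11.3  24. ]
top jar_mid 0.95 [304.  158.8] [694.9 -34.4  22. ]
top driver 0.79 [193.1 153. ] [709.8 212.   12. ]
side stop_top 0.96 [271.8 304.9] [ 504.  -198.8  104. ]
side wing_left 0.95 [287.6 297.5] [ 525.4 -172.2   90. ]
side wing_right 0.88 [253.1 334.6] [ 481.1 -227.5   90. ]
side start_top 0.52 [207.9 176.9] [407.5 250.1  72. ]
side start_to
[... 516 characters left out ...]
12. ]
{'time_s': 1.0, 'joints': array([-1.37740694e+00,  3.12880276e-01,  1.49772521e+00,  1.32709059e-06,
        1.33099953e+00, -2.23396922e-01]), 'dq': array([ 0.00107517,  0.00128774, -0.0003967 , -0.00039829, -0.00071357,
       -0.00020759]), 'tau': array([ 2.78394677e-03, -4.12161934e+01, -2.59897667e+01, -6.31331113e-05,
        4.57196174e-04,  9.09429758e-06]), 'eef_pos': array([ 212.52244317, -480.05723168,  231.29477232]), 'ee_rot': array([-6.17021470e-06,  9.78364648e-01,  2.06887932e-01,  7.37213779e-07]), 'force': array([-0.0668231 , -0.01037477,  0.34067883]), 'wrist_torque': array([-0.00907049,  0.06142154,  0.01072374]), 'grip_force': 0.0, 'grip_width': 0.9988370494559209}
```

View pics/top.png

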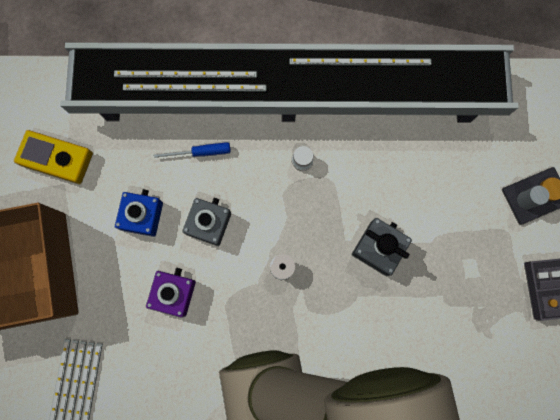

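View pics/side.png

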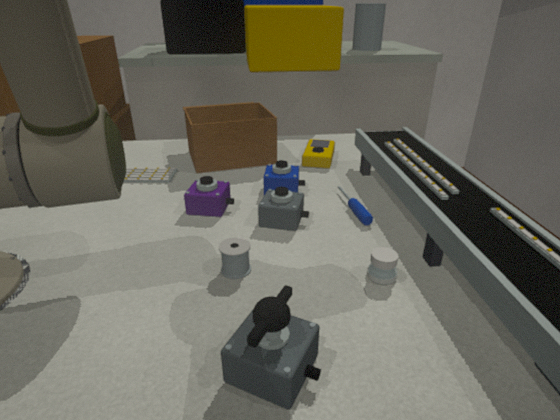

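The top view shows the stop, black with wings, at (388,243). Start look-alikes are grey at (205,218), blue at (135,211) and purple at (168,293). I choose grey, at about (555,172). The spool is at (283,267), the jar at (304,158) and the driver at (193,152). The side view agrees, with the wing bar running from (287,297) to (253,335).

I'll turn the tool so its x lies along the bar, then fly over with the fingers shut and check with the wrist camera.

Emit:
send_rows --pt "1 0 0 0 0 0 -0.178" --pt "1 0 0 0 0 0 -0.178" --pt "1 0 0 0 0 0 -0.178" --pt "1 0.056 0.01 0 0 0 0" --pt "1 0.056 0.01 0 0 0 0" --pt "1 0.056 0.01 0 0 0 0" --pt "1 0.056 0.01 0 0 0 0" --pt "1 0.056 0.01 0 0 0 0" --pt "1 0.056 0.01 0 0 0 0" --pt "1 0.056 0.01 0 0 0 0" --squeeze 60

```text
time_s: 2.25
eef_pos: [498.5, -200.2, 231.5]
ee_rot: [0.0, 0.889, 0.458, 0.0]
force: [-0.1, -1.1, -0.5]
grip_width: -0.003
grip_force: 0.0
```

```bash
python3 - <<'E'
from h import *
s=ctrl.sense();print(s["time_s"],s["eef_pos"],s["ee_rot"],s["grip_width"],s["joints"])
p=ctrl.capture("wrist"); save(p,"w1")
for k,z in dict(stop_top=104,wing_left=90,wing_right=90,stop_box=0).items():
    for r in ctrl.landmark_of(k,p)[:3]: print(k,round(r["score"],2),np.round(r["point"],1),atz(p,r["point"],z))
t=ctrl.capture("top")
b=ctrl.boxes_of("start_box",t)
for r in b: print(r["score"],np.round(r["extent"]))
im=cv2.cvtColor(t["img"],cv2.COLOR_RGB2BGR)[180:260,160:250]
im=cv2.resize(im,None,fx=4,fy=4,interpolation=2)
w=cv2.cvtColor(p["img"],cv2.COLOR_RGB2BGR)
w=cv2.resize(w,(427,320)); cv2.imwrite("pics/c1.png",np.hstack([w,im]))
E
```

```text
2.25 [ 498.46023705 -200.2168986   231.467549  ] [2.18706202e-04 8.89106971e-01 4.57699398e-01 8.58488768e-05] -0.0032001870894279414 [-6.00152188e-01  3.39363669e-01  1.46092099e+00 -5.83429748e-05
  1.34084154e+00  1.98455401e-02]
stop_top 0.78 [280.7 192.6] [ 499.8 -196.2  104. ]
wing_left 0.67 [281.7 146.8] [ 522.3 -166.2   90. ]
wing_left 0.61 [284.1 190.3] [ 501.1 -199.6   90. ]
wing_right 0.58 [291.  223.2] [ 487.6 -229.8   90. ]
stop_box 0.61 [284.4 168. ] [ 502.3 -199.1    0. ]
0.74 [182. 201.  49.  47.]
0.68 [150. 266.  45.  51.]
0.59 [114. 189.  52.  46.]
0.24 [367. 228.  15.  15.]
```

View pics/c1.png

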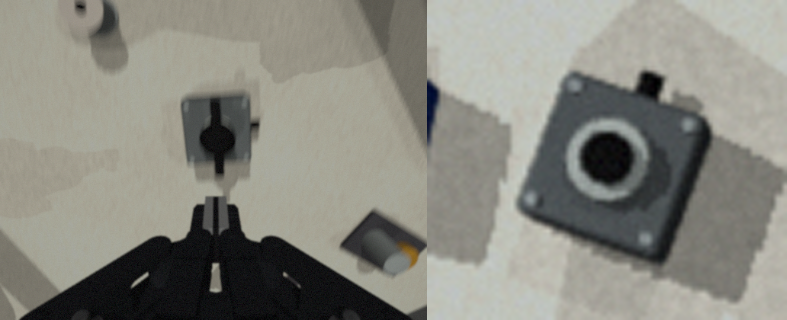

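The left half (wrist view) shows the stop under the tool with its bar along tool x, centre about (500,-197). The right half shows the grey start box with its black button in the ring, at about pixel (205,219) in the full picture. I'll press the stop now.

Emit:
send_rows --pt "1 0.003 0 0.06 0 0 0" --pt "1 0 0 0.055 0 0 0" --pt "1 0 0 0.007 0 0 0" --pt "1 0 0 0.005 0 0 0" --pt "1 0 0 0.004 0 0 0" --pt "1 0 0 0.003 0 0 0" --pt "1 0 0 0.002 0 0 0" --pt "1 0 0 0.001 0 0 0" --pt "1 0 0 0 0 0 0" --pt "1 0 0 0 0 0 0"

```text
time_s: 3.85
eef_pos: [499.6, -199.8, 94.9]
ee_rot: [0.001, 0.889, 0.458, 0.0]
force: [1.8, -2.7, 4.9]
grip_width: -0.0
grip_force: 2.5
```

Emit:
send_rows --pt "1 0 0 0.001 0 0 0" --pt "1 0 0 0.001 0 0 0" --pt "1 0 0 0.001 0 0 0" --pt "1 0 0 0 0 0 0" --pt "1 0 0 0 0 0 0" --pt "1 0 0 0 0 0 0" --pt "1 0 0 0 0 0 0" --pt "1 0 0 0 0 0 0" --pt "1 0 0 0 0 0 0" --pt "1 0 0 0 0 0 0"

```text
time_s: 5.1
eef_pos: [500.2, -200.2, 93.8]
ee_rot: [0.002, 0.889, 0.458, 0.001]
force: [-1.8, -1.4, 20.6]
grip_width: 0.001
grip_force: 10.4
```

At the bottom stop with 20 N. Lift off and let it be seen.

Emit:
send_rows --pt "1 0 0 -0.01 0 0 0" --pt "1 0 0 -0.05 0 0 0" --pt "1 0 0 0 0 0 0" --pt "1 0 0 0 0 0 0" --pt "1 0 0 0 0 0 0" --pt "1 0 0 0 0 0 0" --pt "1 0 0 0 0 0 0" --pt "1 0 0 0 0 0 0" --pt "1 0 0 0 0 0 0" --pt "1 0 0 0 0 0 0"

```text
time_s: 6.35
eef_pos: [499.0, -199.3, 151.3]
ee_rot: [0.0, 0.889, 0.458, 0.0]
force: [-0.6, 0.2, 0.2]
grip_width: -0.0
grip_force: 0.0
```

```bash
python3 - <<'E'
from h import *
s=ctrl.sense();print(s["time_s"],s["eef_pos"],s["ee_rot"],s["force"])
W={}
for n in("side","wrist"):
    p=ctrl.capture(n)
    for k,z in dict(stop_top=96,wing_left=82,wing_right=82).items():
        for r in ctrl.landmark_of(k,p)[:2]: print(n,k,round(r["score"],2),np.round(r["point"],1),atz(p,r["point"],z))
    if n=="side":
        save(p,"s2"); print("pred up/down",proj(p,[500,-197,104]),proj(p,[500,-197,96]))
        a=cv2.cvtColor(p["img"],cv2.COLOR_RGB2BGR)[250:400,200:345]; b=cv2.imread("pics/side.png")[250:400,200:345]
        cv2.imwrite("pics/c2.png",cv2.resize(np.hstack([b,a]),None,fx=2.7,fy=2.7))
E
```

```text
6.35 [ 499.00831089 -199.26418188  151.30463036] [5.85660606e-06 8.89106586e-01 4.57700206e-01 1.66283961e-06] [-0.6280902   0.19173754  0.16646815]
side stop_top 0.77 [270.9 310.8] [ 502.9 -199.5   96. ]
side wing_right 0.81 [254.5 339.1] [ 482.4 -226.3   82. ]
pred up/down [268.1 304.1] [268.2 309.5]
wrist stop_top 0.96 [286.2 225.4] [ 502.9 -198.5   96. ]
wrist wing_left 0.94 [279.7 166.5] [ 520.6 -166.3   82. ]
wrist wing_right 0.59 [287.7 264.2] [ 482.7 -229.2   82. ]
```

View pics/c2.png

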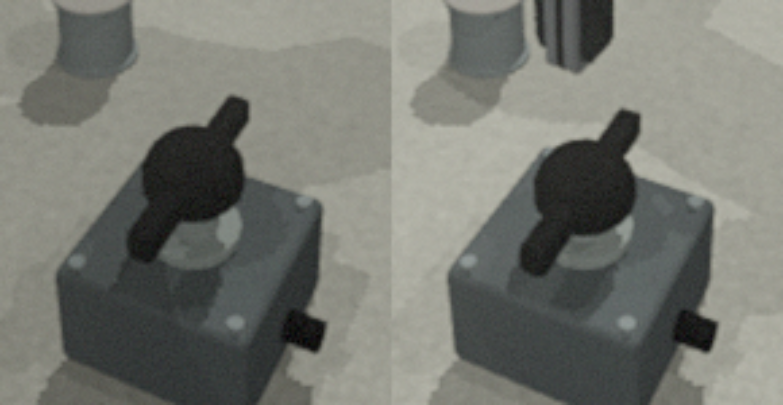

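The right half shows the cap lower by about 6 px in the full picture (stop_top at (271,311) against (272,305) before), so it is latched, and nothing is touching it. Next I move the shut fingers beside wing_left on its counter-clockwise side and go down.

Emit:
send_rows --pt "1 0.021 -0.018 0 0 0 0" --pt "1 0.021 -0.018 0 0 0 0" --pt "1 0 0 0 0 0 0" --pt "1 0 0 0.026 0 0 0" --pt "1 0 0 0.026 0 0 0" --pt "1 0 0 0.026 0 0 0" --pt "1 0 0 0 0 0 0" --pt "1 0 0.005 0 0 0 0" --pt "1 0 0.005 0 0 0 0" --pt "1 0 0 0 0 0 0"

```text
time_s: 8.0
eef_pos: [502.9, -150.4, 73.9]
ee_rot: [0.001, 0.889, 0.458, 0.0]
force: [0.0, -0.1, -0.0]
grip_width: -0.0
grip_force: 0.0
```

Emit:
send_rows --pt "1 0 0.006 0 0 0 0" --pt "1 0 0.005 0 0 0 0" --pt "1 0.002 0.006 0 0 0 0.15" --pt "1 0.002 0.006 0 0 0 0.15" --pt "1 0.002 0.006 0 0 0 0.15" --pt "1 0.002 0.006 0 0 0 0.15" --pt "1 0.002 0.006 0 0 0 0.15" --pt "1 0 0 0 0 0 0" --pt "1 0 0 0 0 0 0" --pt "1 0 0 0 0 0 0"

```text
time_s: 9.25
eef_pos: [536.7, -173.5, 73.3]
ee_rot: [-0.0, 0.995, 0.101, -0.0]
force: [-0.5, 1.9, -0.0]
grip_width: -0.001
grip_force: 1.4
```

```bash
python3 - <<'E'
from h import *
s=ctrl.sense();print(s["time_s"],s["eef_pos"],s["ee_rot"],s["force"])
p=ctrl.capture("side")
for k in("stop_top","wing_left","wing_right"):
    for r in ctrl.landmark_of(k,p)[:2]: print(k,round(r["score"],2),np.round(r["point"],1))
a=cv2.cvtColor(p["img"],cv2.COLOR_RGB2BGR)[230:400,180:380]
cv2.imwrite("pics/c3.png",cv2.resize(a,None,fx=3,fy=3))
E
```

```text
9.25 [ 536.69728153 -173.47333052   73.28770569] [-1.25379359e-04  9.94873889e-01  1.01123333e-01 -2.74104223e-05] [-0.49248995  1.85664046 -0.00724192]
stop_top 0.97 [268.6 304.3]
wing_left 0.76 [303.5 314.7]
```

View pics/c3.png

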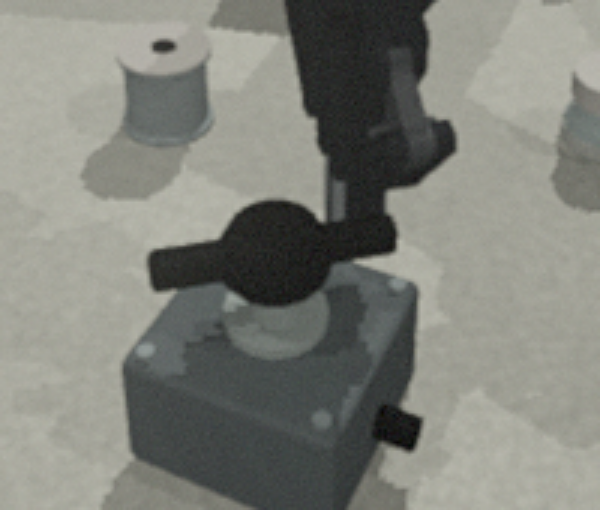

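The picture shows the cap up again (stop_top at row 304 in the full picture) and turned clockwise against the fingers. I'll back off along the arc, then lift.

Emit:
send_rows --pt "1 -0.003 -0.006 0 0 0 -0.15" --pt "1 -0.003 -0.006 0 0 0 -0.15" --pt "1 -0.003 -0.006 0 0 0 -0.15" --pt "1 -0.003 -0.006 0 0 0 -0.15" --pt "1 -0.003 -0.006 0 0 0 -0.15" --pt "1 0 -0.015 0 0 0 0" --pt "1 0 -0.015 0 0 0 0" --pt "1 0 0 -0.04 0 0 0" --pt "1 0 0 -0.04 0 0 0" --pt "1 0 0 -0.03 0 0 0"

```text
time_s: 10.7
eef_pos: [485.6, -138.2, 185.2]
ee_rot: [0.001, 0.889, 0.458, 0.0]
force: [0.5, 0.3, -0.6]
grip_width: 0.002
grip_force: 0.0
```

```bash
python3 - <<'E'
from h import *
s=ctrl.sense();print(s["time_s"],s["eef_pos"],s["ee_rot"],s["force"])
for n in("side","top"):
  p=ctrl.capture(n)
  for k,z in dict(stop_top=104,wing_left=90,wing_right=90,start_top=72,start_box=0).items():
    for r in ctrl.landmark_of(k,p)[:3]: print(n,k,round(r["score"],2),np.round(r["point"],1),atz(p,r["point"],z))
  if n=="top": print("ring by eye",atz(p,[204.8,219.3],65))
E
```

```text
10.7 [ 485.59818895 -138.1852645   185.16470373] [1.12846813e-03 8.89038378e-01 4.57831160e-01 3.44452832e-04] [ 0.51331707  0.25106316 -0.63050781]
side stop_top 0.59 [271.2 303.5] [ 503.6 -196.5  104. ]
side wing_left 0.67 [285.5 295.1] [ 523.4 -167.6   90. ]
side wing_right 0.6 [254.6 334. ] [ 482.8 -226.8   90. ]
side start_top 0.48 [277.3 191.4] [547.  162.5  72. ]
side start_box 0.97 [281.6 189.3] [573.5 323.5   0. ]
side start_box 0.96 [211.7 208.6] [409.9 241.5   0. ]
side start_box 0.64 [280.8 217.8] [556.2 183.7   0. ]
top stop_top 0.4 [283.2 266.8] [453.   12.3 104. ]
top start_top 0.59 [134.2 208.4] [573.8 320.3  72. ]
top start_top 0.54 [203.7 217.9] [554.6 176.   72. ]
top start_top 0.54 [164.4 294.2] [399.  250.7  72. ]
top start_box 0.94 [173.9 290.8] [406.7 245.7   0. ]
top start_box 0.86 [140.3 215.4] [570.5 325.8   0. ]
ring by eye [552.7 174.6  65. ]
```

The stop is up and turned back. On to the grey start box.

Emit:
send_rows --pt "1 0.0485 -0.021 0 0 0 0" --pt "1 0.0485 -0.021 0 0 0 0" --pt "1 0.0485 -0.021 0 0 0 0" --pt "1 0.0485 -0.021 0 0 0 0" --pt "1 0.0485 -0.021 0 0 0 0" --pt "1 0.0485 -0.021 0 0 0 0" --pt "1 0 0 0 0 0 0" --pt "1 0 0 0 0 0 0" --pt "1 0 0 0 0 0 0" --pt "1 0 0 0 0 0 0"

```text
time_s: 12.55
eef_pos: [552.0, 171.5, 183.4]
ee_rot: [0.0, 0.889, 0.457, 0.0]
force: [0.2, 0.6, -1.3]
grip_width: -0.001
grip_force: 0.0
```

```bash
python3 - <<'E'
from h import *
s=ctrl.sense();print(s["time_s"],s["eef_pos"],s["ee_rot"],s["force"])
p=ctrl.capture("wrist"); save(p,"w3")
for k,z in dict(start_top=72,start_box=0).items():
    for r in ctrl.landmark_of(k,p)[:3]: print(k,round(r["score"],2),np.round(r["point"],1),atz(p,r["point"],z))
E
```

```text
12.55 [551.99997016 171.51596279 183.42414811] [4.74209247e-05 8.89417314e-01 4.57096091e-01 4.83402659e-05] [ 0.19187899  0.63993695 -1.29186648]
start_top 0.78 [281.4 198.6] [553.6 174.8  72. ]
start_top 0.7 [179.5  19.9] [571.9 321.5  72. ]
start_top 0.65 [ 87.1 232.2] [400.8 247.   72. ]
start_box 0.97 [203.3  39.1] [570.8 320.6   0. ]
start_box 0.73 [126. 206.] [400.3 246.1   0. ]
start_box 0.57 [282.3 173.7] [556.5 177.7   0. ]
```

View pics/w3.png

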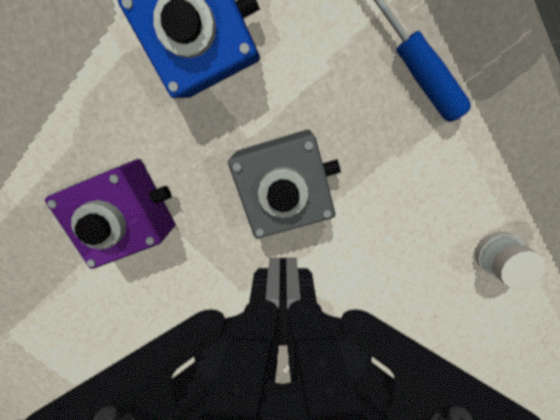

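The wrist view shows the grey box with its button at (284,195), purple at (92,229) and blue at (181,20). The network agrees, putting the button at about (554,176). Pressing it.

Emit:
send_rows --pt "1 0.005 0 0 0 0 0" --pt "1 0 0 0.055 0 0 0" --pt "1 0 0 0.05 0 0 0" --pt "1 0 0 0.005 0 0 0" --pt "1 0 0 0.003 0 0 0" --pt "1 0 0 0.003 0 0 0" --pt "1 0 0 0.002 0 0 0" --pt "1 0 0 0.001 0 0 0" --pt "1 0 0 0.001 0 0 0" --pt "1 0 0 0 0 0 0"

```text
time_s: 13.95
eef_pos: [556.0, 176.7, 65.8]
ee_rot: [0.001, 0.889, 0.458, 0.002]
force: [-3.3, -0.4, 17.5]
grip_width: 0.002
grip_force: 8.6
```

Fully in: 6 mm down with 17 N. I'll hold it briefly, then lift.

Emit:
send_rows --pt "1 0 0 0 0 0 0" --pt "1 0 0 0 0 0 0" --pt "1 0 0 -0.01 0 0 0" --pt "1 0 0 -0.05 0 0 0" --pt "1 0 0 -0.05 0 0 0" --pt "1 0 0 0 0 0 0" --pt "1 0 0 0 0 0 0" --pt "1 0 0 0 0 0 0" --pt "1 0 0 0 0 0 0" --pt "1 0 0 0 0 0 0"

```text
time_s: 15.2
eef_pos: [554.7, 176.4, 172.8]
ee_rot: [-0.0, 0.889, 0.458, -0.0]
force: [-0.2, -0.0, -0.1]
grip_width: -0.002
grip_force: 0.0
```

```bash
python3 - <<'E'
from h import *
s=ctrl.sense();print(s["time_s"],s["eef_pos"],s["force"])
p=ctrl.capture("side")
for k,z in dict(stop_top=104,wing_left=90,wing_right=90,start_top=72,spool_mid=24,jar_mid=22,driver=12).items():
    for r in ctrl.landmark_of(k,p)[:2]: print(k,round(r["score"],2),np.round(r["point"],1),atz(p,r["point"],z))
print(ctrl.finish_job())
E
```

```text
15.2 [554.70693759 176.44798919 172.83589874] [-0.23905871 -0.04183189 -0.14229632]
stop_top 0.74 [270.6 304.6] [ 502.7 -198.2  104. ]
wing_left 0.8 [281.9 298. ] [ 518.5 -172.3   90. ]
wing_right 0.56 [254.9 336.7] [ 482.9 -230.7   90. ]
start_top 0.59 [279.9 191.2] [552.2 162.8  72. ]
start_top 0.56 [206.5 178.3] [404.9 242.9  72. ]
spool_mid 0.75 [235.  259.1] [460.1   9.5  24. ]
jar_mid 0.58 [383.8 267.9] [700.  -39.2  22. ]
jar_mid 0.22 [233.4 258.2] [457.4  15.2  22. ]
driver 0.72 [348.9 208.1] [703.2 188.4  12. ]
the job is handed in; nothing more can be done
None
```

The job is handed in, with no verdict returned: the stop latched, was twisted free and sprang up, the grey start button was then pressed fully in and released, and the arm stayed clear of the spool, jar and screwdriver.

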